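Face the red dye tin's label to the front

TASK

At the block printer's table three dye tins stand on swivel stands, and the red one has been left turned away. With a fingertip on the edge of its ribbed lid, roll the red tin round until the middle of its label lines up with the white pointer on its own stand. Leave the blue and the yellow tin as they are.

Things in the scene. Friction and masses are not known exactly. Their poses are not given: they have to be found in the camera images.
- red_stand: Fixed round wooden stand, 124 mm across, 22 mm high. Origin: centre of its underside, on the tin's upright axis; z up; x along its white pointer, a flat tab at the foot reaching 119 mm from the axis, roughly on the side away from the robot. The steel tin on it (104 mm across) only turns about this axis, endlessly either way, and stays where left; 2 N at the lid's edge moves it.
- red_label (a point): Middle of the red label's 14 mm stripe at the lid's rim: 55 mm from the axis, level with the lid's flat top (158 mm above the table). Lid 110 mm across; six black radial ribs on it, 8 mm high, 6 mm wide, 27 to 54 mm from the axis, stand 30, 90, 150, 210, 270, 330 degrees from the stripe; a closed fingertip fits between two and pushes one. Starts 69 to 180 degrees off the pointer, either way.
- blue_label (a point): The same point on the blue tin: middle of its blue stripe at the lid's rim, 158 mm above the table, 55 mm from its axis. Same make as the red tin, on its own stand, and already facing its pointer; it turns just as easily if touched. Nothing near the tins is taller than their ribs (166 mm).
- yellow_label (a point): The same point on the yellow tin: middle of its yellow stripe at the lid's rim, 158 mm above the table, 55 mm from its axis. Same make as the red tin, on its own stand, and already facing its pointer; it turns just as easily if touched. Nothing near the tins is taller than their ribs (166 mm).

How it is judged:
At the end, for the whole second after the job is handed in: The red tin's label stripe lines up with its stand's white pointer to within 14 mm sideways at the lid's rim (about 14 degrees) and stays there; the blue and yellow labels are within 12 mm of where they started (x of red_label in the frame of red_stand above 0 m and y of red_label in the frame of red_stand between -0.014 and 0.014 m and distance of each of blue_label, yellow_label from where it was at the start of the episode below 0.012 m); the robot touches nothing.
It fails at once if the blue tin is turned (its label point moves more than 20 mm) (distance of blue_label from where it was at the start of the episode above 0.02 m).
It fails at once if the yellow tin is turned (its label point moves more than 20 mm) (distance of yellow_label from where it was at the start of the episode above 0.02 m).
It also fails if it takes over 32 s, if anything falls off the work surface, if the arm or the gripper's body presses on something with over 40 N, if the wrist force passes 120 N, or if a joint passes its speed limit or range.

ROBOT

A 7-joint arm with a two-finger parallel gripper is mounted at the origin on the work surface. World frame = base frame: x ahead of the robot, y to its left, z up, the work surface at z = 0. Lengths are in m, angles in rad, forces in N, time in s.
With the tool pointing down it reaches from about 0.4 to 0.85 m from the base axis. Payload 10.4 kg.
Tool frame: the origin (TCP) lies midway between the tips of the shut fingers; the grasp point (between the pads) lies 19 mm behind it; x points along the fingers, z is the direction in which the jaws open and shut, and the axes are right-handed (so a half turn about x gives the same grasp; the last joint's range is limited). The gripper opens to 87 mm and grips with 3 to 60 N. Pads are 19 mm wide; open, the fingers measure 117 mm over their backs; the gripper's body (75 mm by 190 mm) begins 51 mm behind the grasp point.
Start: joints at [1.274, 0.332, -0.065, 1.46, 0.022, 1.35, -0.088], TCP at [0.169, -0.602, 0.223] pointing down, gripper open.
Joint ranges: [-2.6, 2.6], [-0.5, 2.12], [-1.47, 1.34], [0.16, 2.42], [-1.27, 4.41], [0.06, 2.06], [-2.6, 2.6]. Speed limits (rad/s): [2.22, 2.22, 2.79, 2.79, 3.14, 3.14, 3.14].

INTERFACE

Orientations are given as a unit quaternion [x, y, z, w].
In Python, from bench import read_state, camera, camera_params, close_job gives the robot as it stands.
- The arm moves only by the tool arm_command, never from a script. Its argument "targets" is a list of rows, each a list of 7 numbers: the closure in counts, from 0 (fully open) to 255 (shut), then the shift along the tool's x, y, z in mm, then the turn, a rotation vector about the tool's x, y, z in rad. A call has 1 to 10 rows; each row is the pose to reach, as a shift and turn from the pose commanded when the call began, along the tool's axes at that moment; what a row does not reach only later rows make up. A row lasts 1/10 s, in which the tool goes at most 50 mm and 8.59 degrees, less where a joint would pass 70% of its speed; a pose out of reach is approached as far as the arm can. A call with a gripper value outside its range is refused whole. The fingers move at their own pace and stop on an object; "newtons" is the grip in N (left out, the last holds). Time passes only in rows, so rows that repeat a pose let the fingers close. It gives the time, the measured TCP pose, the force and the opening at its end, in the units of the state.
- read_state(): the state, without advancing time (a new reading comes with each control period).
- camera(name): name is "side" or "top"; returns the picture (420x560x3 uint8, red, green, blue); there is no depth.
- camera_params(name): a dict with "intrinsics" (3x3 intrinsics, pixels), "xyz" and "orientation" of the camera in the world. Camera axes: x right, y down, z forward; pixel columns grow to the right and rows downward; lengths in m; the calibration is good to about 2 mm. A picture is of the moment at which its call begins. camera_params takes no time and is no camera call.
- close_job(): hands the job in, once; it reports no verdict.
The state is a dict: "time": time; "joint_positions": joint angles; "joint_vel": joint speeds; "joint_torque": joint torques, N m; "ee_pos": TCP position; "eef_rot": TCP orientation; "ft_force": force on the tool from outside, world axes, zero at the start; "torque": the same for the moment, N m; "width": finger opening in m.
Only numpy, scipy, OpenCV 4.12 (cv2) and the standard library are available. Lean on these libraries where they do the work, as an engineer would, in place of code of your own. Each camera call takes 0.05 s, during which the arm holds its last target.

## Working session

There is one attempt and no reset: what is moved stays moved. The work goes in short steps, Python scripts to look and compute and a tool call to move; the robot and the scene stay as the last step left them, time stands still between calls to the robot, and variables do not carry over. Pictures are saved under pics/ and viewed, and the job is handed in when it is done.

Besides the shell and the picture viewer there is one more tool, called after "Emit:" as name([rows], argument=value, ...), one row to a line, values as JSON. arm_command: Moves the arm, as the interface text tells. Its arguments: {"type":"object","properties":{"targets":{"type":"array"},"newtons":{"type":"number"}},"required":["targets"]}

```bash
ls; mkdir -p pics; python3 - <<'E'
from bench import *
import cv2
for n in ["top","side"]:
    im=camera(n); cv2.imwrite(f"pics/{n}0.png",im[:,:,::-1]); p=camera_params(n); print(n,p)
s=read_state();print(s["time"],s["ee_pos"],s["eef_rot"],s["width"])
E
```

```text
pics
top {'intrinsics': array([[407.93754734,   0.        , 276.43449228],
       [  0.        , 407.93754734, 214.07240764],
       [  0.        ,   0.        ,   1.        ]]), 'xyz': array([ 0.49229218, -0.0089229 ,  0.97231488]), 'orientation': array([-0.70238449,  0.71032128, -0.03622388,  0.02806296])}
side {'intrinsics': array([[402.90315934,   0.        , 277.13048846],
       [  0.        , 402.90315934, 208.42192808],
       [  0.        ,   0.        ,   1.        ]]), 'xyz': array([ 0.19743735, -0.5468178 ,  0.60544547]), 'orientation': array([ 0.85862335, -0.25141849,  0.13386643, -0.42618595])}
0.1 [ 0.16890501 -0.60139582  0.22185092] [ 0.42733542  0.56392611 -0.42680922  0.56321014] 0.08722376258154041
```

View pics/top0.png

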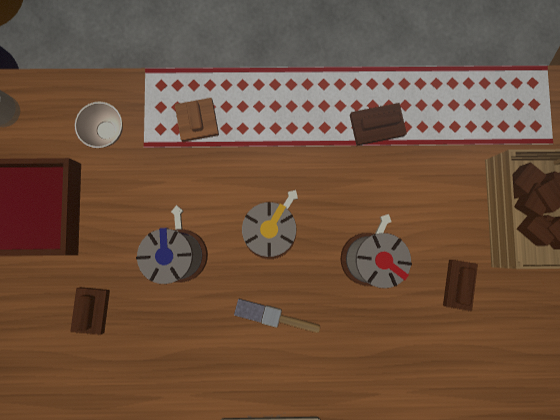

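View pics/side0.png

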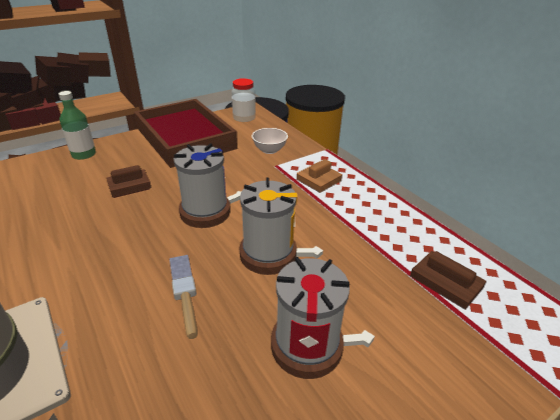

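The top view shows blue at about (164,256), yellow at (269,229) and red at (384,260). Red's stripe points to the lower right and its pointer tip is near (386,216). I'll enlarge the crop.

```bash
python3 - <<'E'
import cv2
im=cv2.imread("pics/top0.png")
cv2.imwrite("pics/topred.png",cv2.resize(im[200:300,325:425],None,fx=6,fy=6,interpolation=cv2.INTER_CUBIC))
E
cat > h.py <<'E'
import numpy as np
from bench import *
from scipy.spatial.transform import Rotation as R
def ray(n,uv,z):
    p=camera_params(n);d=R.from_quat(p["orientation"]).as_matrix()@np.linalg.solve(p["intrinsics"],[uv[0],uv[1],1]);c=p["xyz"]
    return c+d*(z-c[2])/d[2]
def proj(n,X):
    p=camera_params(n);q=R.from_quat(p["orientation"]).as_matrix().T@(np.array(X)-p["xyz"]);q=p["intrinsics"]@q;return q[:2]/q[2]
E
```

```text
(no output)
```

View pics/topred.png

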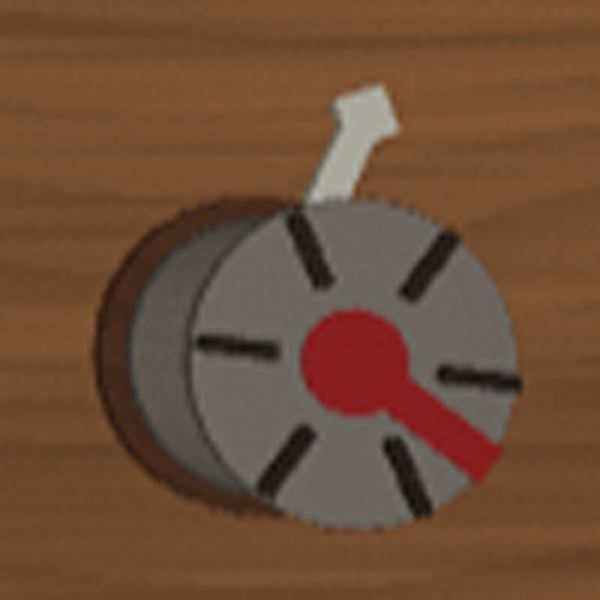

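```bash
python3 - <<'E'
from h import *
f=lambda x,y:(325+(x+.5)/6-.5,200+(y+.5)/6-.5)
c=ray("top",f(355,363),.158);s=ray("top",f(487,465),.158)
print("lid",c,"stripe",s,np.linalg.norm((s-c)[:2]))
a=lambda v:np.degrees(np.arctan2(v[1],v[0]))
for t in [(379,84),(367,117),(340,165)]:
    for z in (0.003,):
        q=ray("top",f(*t),z);print("ptr",q,np.linalg.norm((q-c)[:2]),a(q-c))
print("stripe ang",a(s-c))
for rb in [((295,215),(323,285)),((453,238),(407,297)),((520,383),(440,374)),((425,512),(392,442)),((265,490),(308,432)),((198,343),(277,350))]:
    p=ray("top",f(*rb[0]),.166);q=ray("top",f(*rb[1]),.166);print("rib",a(p-c),a(p-q),np.linalg.norm((p-c)[:2]))
# other tins
for n,u in dict(blue=(164,256),yellow=(269,229)).items(): print(n,ray("top",u,.158))
# side check
print(proj("side",c),proj("side",s), proj("top",[c[0],c[1],0]))
st=read_state();M=R.from_quat(st["eef_rot"]).as_matrix();print(M)
E
python3 -c "
import cv2
im=cv2.imread('pics/side0.png');cv2.imwrite('pics/sidered.png',cv2.resize(im[250:380,255:395],None,fx=4.5,fy=4.5,interpolation=2))"
```

```text
lid [ 0.47228248 -0.23123694  0.158     ] stripe [ 0.43825427 -0.27380442  0.158     ] 0.05449687571635969
ptr [ 0.57894771 -0.28710649  0.003     ] 0.12041128420557477 -27.64483309100196
ptr [ 0.56579935 -0.28182741  0.003     ] 0.10632403301804917 -28.412363204807907
ptr [ 0.54677698 -0.27036609  0.003     ] 0.08414583076810801 -27.711253275674405
stripe ang -128.63864898530562
rib 22.52647809065232 20.116550897756756 0.05302230444620359
rib -37.86265523685664 -39.71106143845691 0.051680547764103364
rib -97.65594108480025 -97.06425728538576 0.05239048738400428
rib -158.5611305395896 -156.36433265306383 0.05204330842630466
rib 140.82444892674405 141.64491960881597 0.0524726673702495
rib 82.20921104500378 84.28571659334507 0.05415862792603857
blue [0.48554001 0.2048296  0.158     ]
yellow [ 0.53672523 -0.0035659   0.158     ]
[311.35031827 281.69747427] [310.20450386 310.92485737] [365.59398955 258.65787361]
[[-3.57544955e-04  9.62737770e-01  2.70436423e-01]
 [ 1.20464124e-03  2.70436659e-01 -9.62737016e-01]
 [-9.99999211e-01 -1.84428950e-05 -1.25644688e-03]]
```

View pics/sidered.png

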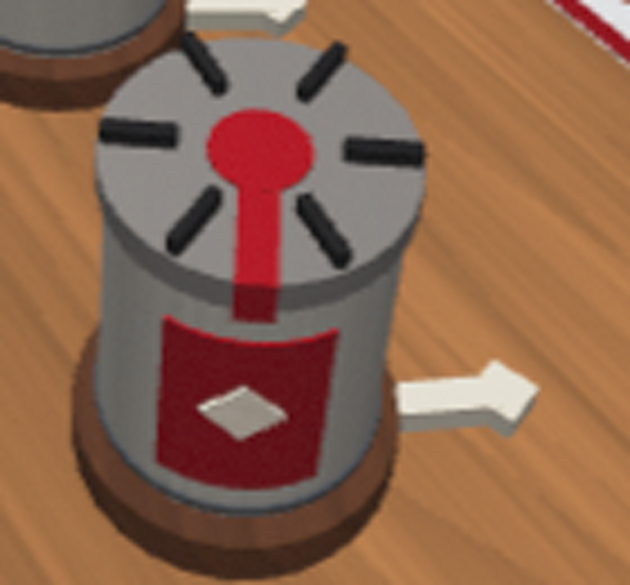

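Measurements:
- Red axis is at (0.472, -0.231). The stripe is at about -128° and the pointer at -27.7°, so it needs about +100° counter-clockwise from above.
- The measured rim radius (54.5 mm), pointer reach (120 mm) and rib spacing (60°) agree with the given sizes.

The plan is to drop the shut fingertip into the gap at -68° and push the rib at -38°.

Emit:
arm_command([
  [255, 0, 20, -11, 0, 0, 0],
  [255, 0, 65, -37, -0.02, 0, 0],
  [255, 0, 110, -62, -0.04, 0, 0],
  [255, 0, 155, -88, -0.06, 0, 0],
  [255, 0, 200, -114, -0.08, 0, 0],
  [255, 0, 245, -139, -0.1, 0, 0],
  [255, 0, 290, -165, -0.11, 0, 0],
  [255, 0, 335, -190, -0.11, 0, 0],
  [255, 0, 375, -213, -0.11, 0, 0],
  [255, 0, 398, -226, -0.11, 0, 0],
], newtons=20)

```text
time: 1.1
ee_pos: [0.4931, -0.2731, 0.2224]
eef_rot: [0.395, 0.587, -0.394, 0.587]
ft_force: [0.9, -1.3, -0.8]
width: 0.0152
```

Emit:
arm_command([
  [255, 0, 0, 0, 0, 0, 0],
  [255, 0, 0, 0, 0, 0, 0],
])

```text
time: 1.3
ee_pos: [0.4912, -0.276, 0.2221]
eef_rot: [0.395, 0.587, -0.395, 0.586]
ft_force: [0.6, -1.6, -2.1]
width: 0.0024
```

```bash
python3 - <<'E'
from h import *
import cv2
s=read_state();M=R.from_quat(s["eef_rot"]).as_matrix();print(s["time"],s["ee_pos"],s["width"],s["joint_positions"]);print(M.round(3))
im=camera("top");cv2.imwrite("pics/top1.png",cv2.resize(im[170:320,300:450],None,fx=4,fy=4)[:,:,::-1])
im=camera("side");cv2.imwrite("pics/side1.png",cv2.resize(im[200:380,220:420],None,fx=3,fy=3)[:,:,::-1])
E
```

```text
1.3 [ 0.49117099 -0.27601352  0.22211691] 0.0024127988024985063 [ 0.7586677   0.22237123 -0.38011005  1.61173575  0.08453587  1.32454923
 -0.81897598]
[[-0.001  0.927  0.376]
 [ 0.     0.376 -0.927]
 [-1.    -0.001 -0.001]]
```

View pics/side1.png

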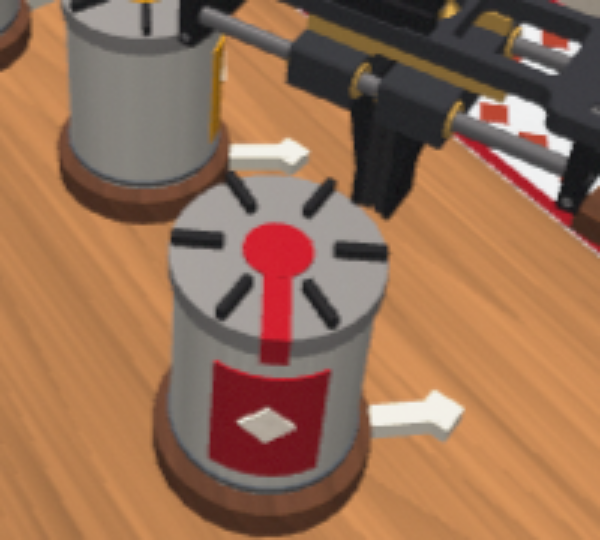

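View pics/top1.png

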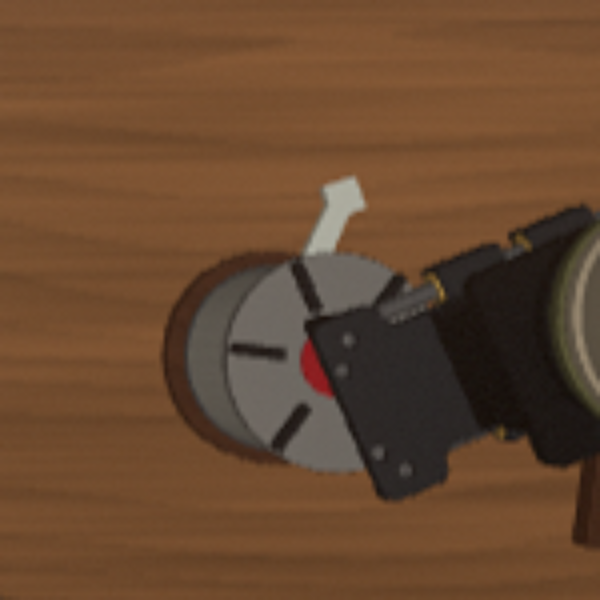

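The view shows the shut fingertip above the gap on the right, with nothing touched. Next I descend.

Emit:
arm_command([
  [255, 12, 0, 1, 0, 0, 0],
  [255, 27, 0, 1, 0, 0, 0],
  [255, 40, 0, 1, 0, 0, 0],
  [255, 50, 0, 1, 0, 0, 0],
  [255, 57, 0, 1, 0, 0, 0],
  [255, 60, 0, 1, 0, 0, 0],
  [255, 60.5, 0, 1, 0, 0, 0],
  [255, 60.5, 0, 1, 0, 0, 0],
])

```text
time: 2.2
ee_pos: [0.4917, -0.2775, 0.1625]
eef_rot: [0.395, 0.586, -0.395, 0.586]
ft_force: [-0.1, -0.1, 0.8]
width: 0.0005
```

```bash
python3 - <<'E'
from h import *
import cv2
s=read_state();M=R.from_quat(s["eef_rot"]).as_matrix();print(s["time"],s["ee_pos"],s["width"],s["ft_force"]);print(M.round(3))
im=camera("side");cv2.imwrite("pics/side2.png",cv2.resize(im[230:360,240:400],None,fx=4,fy=4)[:,:,::-1])
# arc plan: C, r, from current pose
C=np.array([.4723,-.2312]);p=np.array(s["ee_pos"]);v=p[:2]-C;print("r,phi",np.hypot(*v),np.degrees(np.arctan2(v[1],v[0])))
E
```

```text
2.2 [ 0.4917437  -0.27751878  0.16245999] 0.0005341704952141097 [-0.08630268 -0.05995305  0.76828206]
[[ 0.001  0.927  0.375]
 [-0.     0.375 -0.927]
 [-1.     0.     0.001]]
r,phi 0.05023431763244624 -67.22830462990632
```

View pics/side2.png

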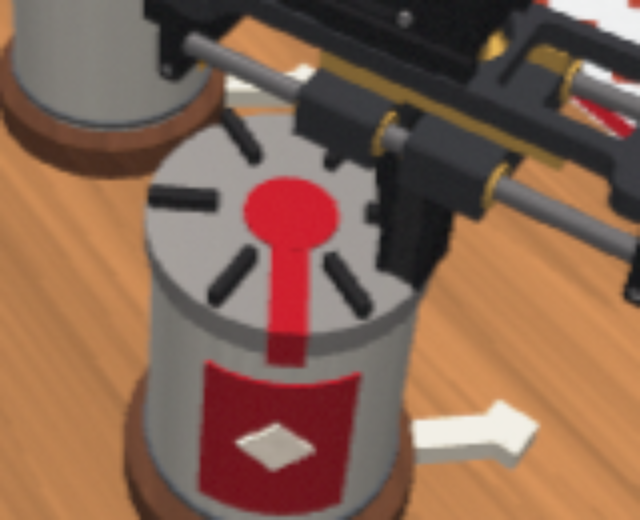

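The finger is in the gap beside the red stripe, 4 mm above the lid, and not loaded. I'll push along the arc in two stages.

Emit:
arm_command([
  [255, 0, 3.5, -0.1, -0.07, 0, 0],
  [255, 0, 8.7, -0.8, -0.175, 0, 0],
  [255, 0, 13.8, -1.9, -0.279, 0, 0],
  [255, 0, 18.7, -3.6, -0.384, 0, 0],
  [255, 0, 23.5, -5.9, -0.489, 0, 0],
  [255, 0, 28, -8.5, -0.593, 0, 0],
  [255, 0, 32.1, -11.7, -0.698, 0, 0],
  [255, 0, 36, -15.3, -0.803, 0, 0],
  [255, 0, 38.9, -18.5, -0.89, 0, 0],
  [255, 0, 40.5, -20.6, -0.942, 0, 0],
])

```text
time: 3.25
ee_pos: [0.5213, -0.2437, 0.1626]
eef_rot: [0.085, 0.702, -0.086, 0.702]
ft_force: [-1.5, -2.1, 0.2]
width: 0.0006
```

```bash
python3 - <<'E'
from h import *
import cv2
s=read_state();M=R.from_quat(s["eef_rot"]).as_matrix();print(s["time"],s["ee_pos"],s["ft_force"],s["joint_positions"]);print(M.round(3))
im=camera("side");cv2.imwrite("pics/side3.png",cv2.resize(im[230:360,240:400],None,fx=4,fy=4)[:,:,::-1])
C=np.array([.4723,-.2312]);p=np.array(s["ee_pos"]);v=p[:2]-C;print("r,phi",np.hypot(*v),np.degrees(np.arctan2(v[1],v[0])))
E
```

```text
3.25 [ 0.52126536 -0.24372255  0.16255461] [-1.50908778 -2.12065133  0.1896461 ] [ 0.79358952  0.30961598 -0.5217891   1.65331722  0.16355614  1.22154584
 -0.00568152]
[[ 0.     0.24   0.971]
 [-0.001  0.971 -0.24 ]
 [-1.    -0.001  0.   ]]
r,phi 0.050541281010459134 -14.345517545268688
```

View pics/side3.png

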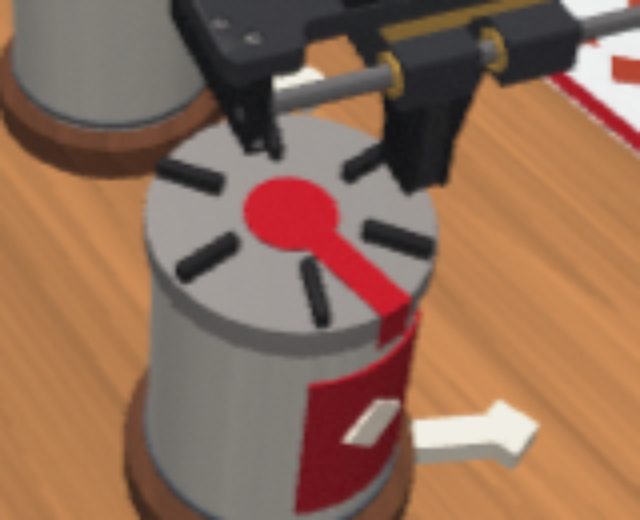

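The tin is turning; the stripe's end is now at about crop (395,303) in the side view.

```bash
python3 - <<'E'
from h import *
f=lambda x,y:(240+(x+.5)/4-.5,230+(y+.5)/4-.5)
c=ray("side",f(291,214),.158)
for t in [(395,303),(343,256)]:
    s=ray("side",f(*t),.158);v=s-c;print(c,s,np.hypot(v[0],v[1]),np.degrees(np.arctan2(v[1],v[0])))
E
```

```text
[ 0.47185769 -0.23432808  0.158     ] [ 0.47755402 -0.2872444   0.158     ] 0.053222038234329326 -83.8558905373358
[ 0.47185769 -0.23432808  0.158     ] [ 0.47552045 -0.26060623  0.158     ] 0.026532192389784322 -82.06500759537346
```

Stripe is at about -83° and the finger at -14°, so about 55° remain. I'll go 50° and then look again.

Emit:
arm_command([
  [255, 0, 3.5, -0.1, -0.07, 0, 0],
  [255, 0, 8.7, -0.8, -0.175, 0, 0],
  [255, 0, 13.8, -1.9, -0.279, 0, 0],
  [255, 0, 18.7, -3.6, -0.384, 0, 0],
  [255, 0, 23.5, -5.9, -0.489, 0, 0],
  [255, 0, 28, -8.5, -0.593, 0, 0],
  [255, 0, 32.1, -11.7, -0.698, 0, 0],
  [255, 0, 35.3, -14.6, -0.785, 0, 0],
  [255, 0, 37.2, -16.5, -0.838, 0, 0],
  [255, 0, 38.3, -17.9, -0.873, 0, 0],
])

```text
time: 4.3
ee_pos: [0.5135, -0.2024, 0.1627]
eef_rot: [-0.219, 0.672, 0.218, 0.673]
ft_force: [0.8, -1.7, -0.4]
width: 0.0003
```

```bash
python3 - <<'E'
from h import *
import cv2
s=read_state();M=R.from_quat(s["eef_rot"]).as_matrix();print(s["time"],s["ee_pos"],s["ft_force"],s["joint_positions"]);print(M.round(3))
im=camera("side");cv2.imwrite("pics/side4.png",cv2.resize(im[230:360,240:400],None,fx=4,fy=4)[:,:,::-1])
im=camera("top");cv2.imwrite("pics/top4.png",cv2.resize(im[200:300,325:425],None,fx=6,fy=6)[:,:,::-1])
C=np.array([.4723,-.2312]);p=np.array(s["ee_pos"]);v=p[:2]-C;print("r,phi",np.hypot(*v),np.degrees(np.arctan2(v[1],v[0])))
E
```

```text
4.3 [ 0.51354874 -0.20235551  0.16268452] [ 0.81424279 -1.74559612 -0.4120437 ] [ 0.86749178  0.28176247 -0.66955896  1.70862966  0.18628087  1.21390047
  0.78035549]
[[ 0.001 -0.588  0.809]
 [-0.001  0.809  0.588]
 [-1.    -0.002  0.   ]]
r,phi 0.05033352250917089 34.96439122386671
```

View pics/side4.png

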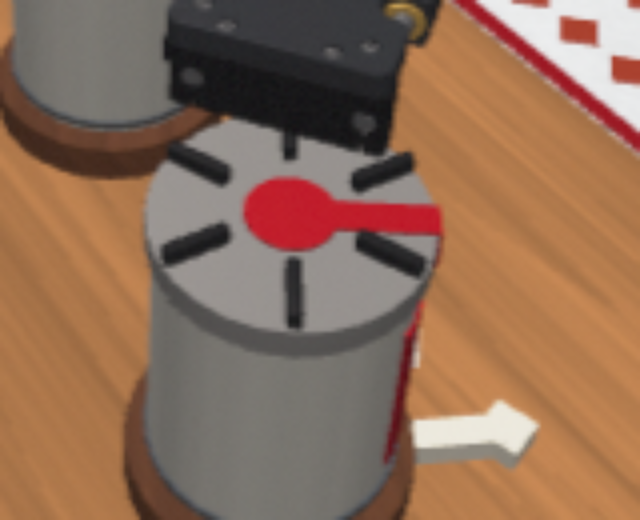

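View pics/top4.png

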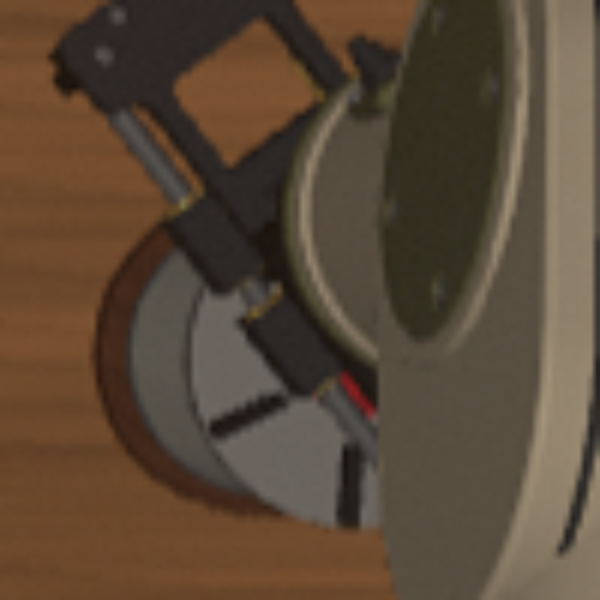

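In the side view the stripe now runs to the rim at crop (440,219). I'll compute its angle from that and from the ribs.

```bash
python3 - <<'E'
from h import *
f=lambda x,y:(240+(x+.5)/4-.5,230+(y+.5)/4-.5)
a=lambda v:np.degrees(np.arctan2(v[1],v[0]))
c=ray("side",f(291,214),.158)
s=ray("side",f(440,219),.158);print("stripe",a(s-c),np.hypot(*(s-c)[:2]))
for o,i,k in [((424,268),(362,238),-30),((413,160),(356,183),30),((294,322),(294,262),-90),((165,254),(228,231),-150),((172,150),(228,178),150)]:
    p=ray("side",f(*o),.166);q=ray("side",f(*i),.166);print("rib",a(p-q)-k,a(p-c)-k)
p=ray("side",f(538,428),.006);q=ray("side",f(414,436),.006);print("ptr",a(p-c),np.hypot(*(p-c)[:2]),a(p-q))
E
```

```text
stripe -34.83677998245465 0.05520977695311361
rib -36.73152451526468 -39.13281105764948
rib -34.9839849677293 -39.45326997278315
rib -37.17561879756808 -36.60937954019131
rib 322.85857792234606 326.66250897365586
rib -37.55814978795709 -32.13793754687201
ptr -25.244131054862617 0.12065299886114805 -28.223626977233575
```

Stripe is at about -36° against the pointer at about -27.5°. I'll push 8° more, hold, back off a little, then lift.

Emit:
arm_command([
  [255, 0, 2.6, -0.1, -0.05, 0, 0],
  [255, 0, 5.2, -0.3, -0.1, 0, 0],
  [255, 0, 7, -0.5, -0.14, 0, 0],
  [255, 0, 7, -0.5, -0.14, 0, 0],
  [255, 0, 7, -0.5, -0.14, 0, 0],
])

```text
time: 4.9
ee_pos: [0.509, -0.1967, 0.1624]
eef_rot: [-0.264, 0.656, 0.264, 0.656]
ft_force: [1.1, -2.3, 0.9]
width: 0.0005
```

Emit:
arm_command([
  [255, 0, -2, 0, 0, 0, 0],
  [255, 0, -4, 0, 0, 0, 0],
  [255, -10, -5, 0, 0, 0, 0],
  [255, -30, -5, 0, 0, 0, 0],
  [255, -60, -5, 0, 0, 0, 0],
  [255, -80, -5, 0, 0, 0, 0],
])

```text
time: 5.5
ee_pos: [0.5127, -0.1997, 0.2446]
eef_rot: [-0.265, 0.655, 0.265, 0.656]
ft_force: [0.3, 1.0, 0.3]
width: 0.0005
```

```bash
python3 - <<'E'
from h import *
import cv2
s=read_state();M=R.from_quat(s["eef_rot"]).as_matrix();print(s["time"],s["ee_pos"],s["ft_force"],s["joint_positions"]);print(M.round(3))
im=camera("side");cv2.imwrite("pics/side5.png",cv2.resize(im[230:360,240:400],None,fx=4,fy=4)[:,:,::-1])
E
```

```text
5.5 [ 0.512686   -0.19971491  0.24455934] [0.29931568 1.02192384 0.33843419] [ 0.89703504  0.2209458  -0.70050727  1.6002311   0.14465001  1.37174792
  0.94813451]
[[ 0.002 -0.695  0.719]
 [-0.     0.719  0.695]
 [-1.    -0.001  0.001]]
```

View pics/side5.png

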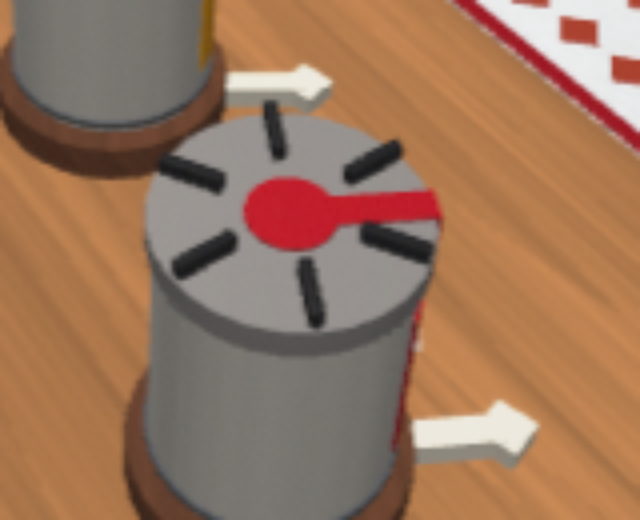

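The stripe and pointer look parallel, with the finger clear above. I'll swing the arm away for a clear top view.

Emit:
arm_command([
  [255, -20, -8, -22, 0, 0, 0],
  [255, -20, -22, -62, 0, 0, 0],
  [255, -20, -36, -102, 0, 0, 0],
  [255, -20, -50, -142, 0, 0, 0],
  [255, -20, -64, -182, 0, 0, 0],
  [255, -20, -78, -222, 0, 0, 0],
  [255, -20, -92, -262, 0, 0, 0],
  [255, -20, -104, -296, 0, 0, 0],
  [255, -20, -111, -316, 0, 0, 0],
  [255, -20, -111, -316, 0, 0, 0],
])

```text
time: 6.55
ee_pos: [0.3599, -0.5018, 0.2617]
eef_rot: [-0.263, 0.656, 0.264, 0.656]
ft_force: [-1.0, -0.0, -0.5]
width: 0.0005
```

```bash
python3 - <<'E'
from h import *
import cv2
im=camera("top");cv2.imwrite("pics/top6.png",im[:,:,::-1]);cv2.imwrite("pics/top6r.png",cv2.resize(im[200:300,325:425],None,fx=6,fy=6,interpolation=2)[:,:,::-1])
E
```

```text
(no output)
```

View pics/top6.png

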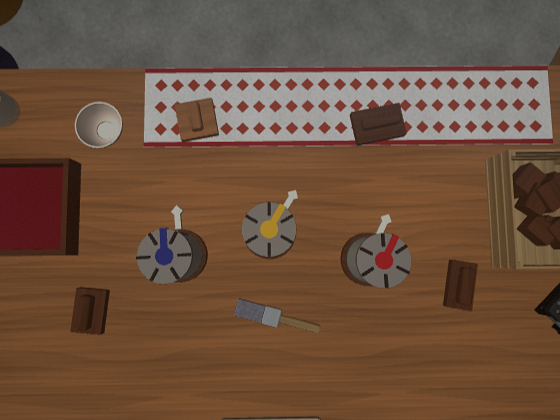

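View pics/top6r.png

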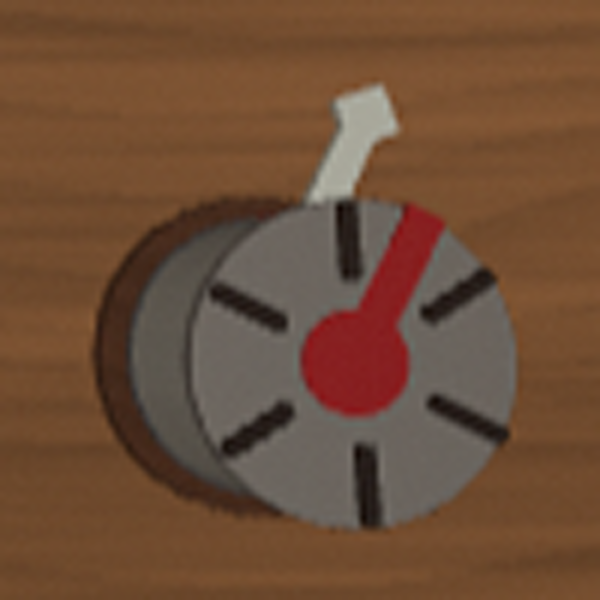

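The stripe end is at crop (424,216) and the lid centre at (355,363). Blue and yellow look unchanged. I'll confirm both before handing in.

```bash
python3 - <<'E'
from h import *
import cv2
f=lambda x,y:(325+(x+.5)/6-.5,200+(y+.5)/6-.5)
c=ray("top",f(355,363),.158);s=ray("top",f(424,216),.158);v=s-c
a=np.degrees(np.arctan2(v[1],v[0]));print("stripe",a,np.hypot(*v[:2]),"off vs -27.8:",a+27.8,"mm",55*np.sin(np.radians(a+27.8)))
A=cv2.imread("pics/top0.png").astype(int);B=cv2.imread("pics/top6.png").astype(int);d=abs(A-B).max(2)
print("blue diff",d[215:295,125:215].max(),"yellow diff",d[180:265,235:305].max(),"red diff",d[225:295,350:415].max())
E
```

```text
stripe -27.131551894426433 0.05443264063432803 off vs -27.8: 0.6684481055735674 mm 0.6416495615991324
blue diff 7 yellow diff 6 red diff 110
```

```bash
python3 -c "
from bench import *
print(close_job())"
```

```text
the job is handed in; nothing more can be done
None
```

I rolled the red tin about 101° counter-clockwise, seen from above, by pushing one lid rib with the shut fingertip. I then backed the finger off, lifted it and moved the arm clear before handing the job in.

- **Red tin:** in the last top view the stripe is at -27.1° and the pointer at about -27.8°, so about 0.6 mm off at the rim against the 14 mm allowed. The coarser side-view readings taken along the way scattered by a few degrees.
- **Blue and yellow tins:** they look the same as in the first picture, with only noise-level pixel differences (7 and 6 out of 255).
- **Limits:** the job took about 6.6 s of the 32 s allowed. The contact forces reported after each move were under 3 N.

No check failed. Handing in gives no verdict, so the result isn't confirmed beyond these measurements.

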